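# Clear spent bottle caps into the waste bin

### The job

Slide the waste station's gate fully open by pushing its handle with the closed fingers, sweep the four used bottle caps along the pan so that they drop through the opening into the bin, then push the gate fully shut again, because solvent waste is kept covered. Only push and sweep: do not pick up or lift a cap. Leave the small beaker in the pan, and the things standing round the station, where they are.

Things in the scene. Friction and masses are not known exactly. Their poses are not given: they have to be found in the camera images.
- waste_station: steel bench waste station, fixed. Origin on the bench under the pan; y runs along the pan to its gate end (robot's left, turned up to 0.25 rad), x across it away from the robot, z up. Flat pan floor 90 mm above the bench, x = -87 to 87, y = -217 to 60 mm; then the opening over the full width to the end rim (y = 147 to 154 mm). Rims 3 mm thick, rolled edge 6 mm, top 121 mm above the bench.
- throat (a point): middle of the opening, level with the pan floor (station x = 0, y = 104, z = 90 mm). Here the floor is missing from y = 60 to y = 149 mm and a grey bin stands below, 94 mm long in y and 170 mm wide inside, its floor 11 mm and its edge 76 mm above the bench.
- gate (a joint): slide gate, a 3 mm steel plate just under the pan floor (top 84.5 mm above the bench): 0 m = shut, covering the opening; 0.085 m = fully open against its stop, drawn out past the end rim along the station's y. It slides stiffly (about 2.5 N) and stays where it is left; it starts shut or up to 10 mm open.
- gate_handle (a point): centre of the black bar (12 mm thick, 90 mm long across the pan) on the gate's turned-up end, 118 mm above the bench, on a 3 mm plate; moves with the gate. Gate shut: at station y = 210 mm, with a 50 mm gap between end rim and bar, over the gate plate, where closed fingers go in to push it open. To shut, push its outer side.
- cap_0: used bottle cap, one of four alike: purple ribbed screw cap, 41 mm across, 16 mm high, 10 to 20 g, lying flat in the pan, top up. Origin: centre of its underside.
- cap_1: used bottle cap, one of four alike: purple ribbed screw cap, 41 mm across, 16 mm high, 10 to 20 g, lying flat in the pan, top up. Origin: centre of its underside.
- cap_2: used bottle cap, one of four alike: purple ribbed screw cap, 41 mm across, 16 mm high, 10 to 20 g, lying flat in the pan, top up. Origin: centre of its underside.
- cap_3: used bottle cap, one of four alike: purple ribbed screw cap, 41 mm across, 16 mm high, 10 to 20 g, lying flat in the pan, top up. Origin: centre of its underside.
- pan_beaker: small clear glass beaker, 46 mm across, 58 mm high, 70 g, standing upright in the back part of the pan near one side, beside the rearmost cap; it stays. Origin: centre of its underside.
- dropper_bottle: pale plastic dropper bottle, 47 mm across, 100 mm high, standing on the bench just behind the station; it stays. Origin: centre of its underside.
- sample_cup: pale open plastic cup, 52 mm across, 38 mm high, standing on the bench past the closed (right) end of the station; it stays. Origin: centre of its underside.
- maroon_jar: dark lidded jar, 56 mm across, 74 mm high, standing on the bench to the left of the station; it stays. Origin: centre of its underside.

How it is judged:
By the outcome, as a careful person would: the job done as asked, in the order asked, and still so for the second after the job is handed in, with the robot touching nothing.
It also fails if it takes over 67 s, if anything falls off the work surface, if the arm or the gripper's body presses on something with over 40 N, if the wrist force passes 120 N, or if a joint passes its speed limit or range.

### The arm

A 6-joint arm with a two-finger parallel gripper is mounted at the origin on a cart in front of the work surface, level with it; the furniture and walls round the work are solid. World frame = base frame: x ahead of the robot, y to its left, z up, the work surface at z = 0. Lengths are in m, angles in degrees, forces in N, time in s.
With the tool pointing down it reaches from about 0.325 to 0.775 m from the base axis. Payload 5.5 kg.
Tool frame: the origin (TCP) lies at the centre of the arm's flange, where the gripper is bolted on; the fingertips stand 182 mm ahead of it and the grasp point (between the pads) lies 163 mm ahead of it; z points along the fingers, y is the line along which they close (so a half turn about z gives the same grasp; the last joint's range is limited). The gripper opens to 88 mm and grips with 3 to 60 N. Pads are 20 mm wide; open, the fingers measure 115 mm over their backs; the gripper's body (75 mm by 178 mm) begins 61 mm behind the grasp point.
Start: joints at [64.074, 5.22, 70.514, -0, 104.267, -3.249], TCP at [0.231, 0.554, 0.405] pointing down, gripper open.
Joint ranges: [-164.24, 164.24], [-49.07, 125.15], [9.68, 141.18], [-86.29, 266.29], [3.28, 154.24], [-151.56, 151.56]. Speed limits (degrees/s): [147.25, 147.25, 172.46, 180, 180, 180].

### API

Orientations are given as [roll, pitch, yaw] about the fixed x, y, z axes, in that order (R = Rz(yaw) Ry(pitch) Rx(roll)).
In Python, from station import r, cam, workorder, monitor gives the robot as it stands (r), with the cameras (cam), the job (workorder) and the readings (monitor). Calls block until the motion is done:
- r.reach(position, orientation): joint-space move of the TCP to a pose.
- r.servo_line(position, rotation=None, speed=0.15): straight line of the TCP; rotation=None keeps the orientation; speed is the mean speed in m/s.
- r.move_joints(angles): joint-space move.
- r.let_go() and r.grab(squeeze=None): open the fingers fully, or close them until they stop; squeeze is the grip in N (None keeps the last).
- r.wait(seconds).
- r.inverse_kinematics(position, orientation): joint angles nearest the present ones, or None.
- monitor.sense(): the state.
- cam.snapshot(name): name is "side" or "top"; returns a dict with "frame" (400x640x3 uint8, red, green, blue), "fx", "fy", "cx", "cy" (pixels), "dist_coeffs" ([k1, k2, p1, p2, k3] as OpenCV has them; the pictures are not rectified), "R" (3x3) and "t" (3): a world point X has camera coordinates R X + t. Camera axes: x right, y down, z forward; pixel columns grow to the right and rows downward; lengths in m; the calibration is good to about 2 mm. A picture is of the moment at which its call begins. There is no depth.
A pose or a line that the arm cannot do raises r.IKError and nothing moves.
- workorder.hand_in(): hands the job in; it is judged then, once.
The state is a dict: "clock": time; "joints": joint angles; "joint_vel": joint speeds; "joint_torque": joint torques, N m; "tcp_pos": TCP position; "orientation": TCP orientation; "contact_force": force on the tool from outside, world axes, zero at the start; "torque": the same for the moment, N m; "opening": finger opening in m; "gripper_force": force on a finger pad.
Only numpy, scipy, OpenCV 4.12 (cv2) and the standard library are available. Lean on these libraries where they do the work, as an engineer would, in place of code of your own. Each camera call takes 0.05 s, during which the arm holds its last target. There are 200 camera calls.

## Working session

There is one attempt and no reset: what is moved stays moved. The work goes in short steps, each a Python script; the robot and the scene stay as the last script left them, time stands still between calls to the robot, and variables do not carry over. Pictures are saved under pics/ and viewed, at most 10 in all, crops included, and the job is handed in when it is done.

```bash
mkdir -p pics; python3 - <<'E'
from station import r, cam, workorder, monitor
import cv2,pickle
for n in("top","side"):
    s=cam.snapshot(n); pickle.dump(s,open(f"pics/{n}0.pkl","wb")); cv2.imwrite(f"pics/{n}0.png",s["frame"][:,:,::-1])
    print(n,s["fx"],s["cx"],s["cy"],s["dist_coeffs"],s["R"],s["t"])
print(monitor.sense())
E
```

```text
top 412.8885384202573 321.15203012133594 202.6511121162954 [0.00274249 0.         0.         0.         0.        ] [[ 0.01718913 -0.99985011  0.00207136]
 [-0.97876166 -0.01724977 -0.20427447]
 [ 0.20427959  0.00148393 -0.97891146]] [0.05200941 0.5652422  1.05979705]
side 414.5658606357846 319.13662773410937 196.17509887700922 [-0.05684376  0.          0.          0.          0.        ] [[ 0.99807529 -0.05985271  0.01622874]
 [-0.01345291 -0.46443434 -0.88550537]
 [ 0.06053708  0.8835827  -0.46434563]] [-0.56515764  0.14836008  1.30556351]
{'clock': 0.1, 'joints': array([ 6.40729606e+01,  5.25992403e+00,  7.05762989e+01,  1.15430404e-04,
        1.04267913e+02, -3.24759192e+00]), 'joint_vel': array([ 0.0207109 , -0.0746268 , -0.12091789,  0.00024958,  0.12792835,
        0.06176973]), 'joint_torque': array([ 1.73819553e-03, -4.47858953e+01, -4.07568884e+01,  6.99280668e-02,
        2.84738926e-02, -1.11833456e-04]), 'tcp_pos': array([0.231358  , 0.55365497, 0.40359487]), 'orientation': array([-1.79896037e+02, -6.01114073e-03,  1.57320575e+02]), 'contact_force': array([-1.33320887, -0.30388125,  0.13509602]), 'torque': array([ 0.02712006, -0.00573128, -0.01826376]), 'gripper_force': 0.0, 'opening': 0.08781008585888136}
```

View pics/top0.png

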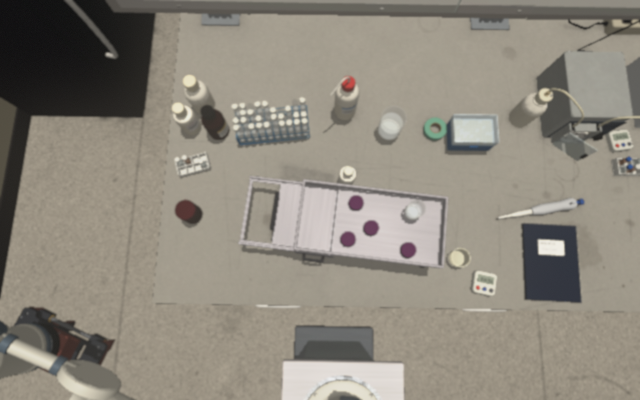

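View pics/side0.png

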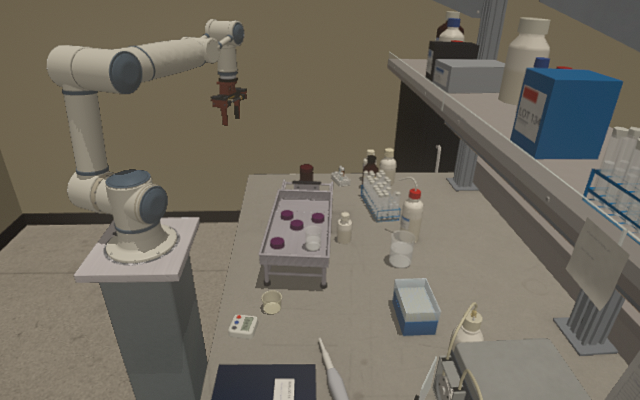

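The top view shows the station with its gate end to the left: caps near (356,203), (371,228), (348,239) and (408,250), beaker at (413,211), jar at (188,211). The side view agrees. I'll zoom in on the station.

```bash
python3 - <<'E'
import cv2
a=cv2.imread("pics/top0.png")[165:285,165:485]
cv2.imwrite("pics/c1.png",cv2.resize(a,None,fx=2.5,fy=2.5,interpolation=cv2.INTER_CUBIC))
b=cv2.imread("pics/side0.png")[150:300,240:380]
cv2.imwrite("pics/c2.png",cv2.resize(b,None,fx=4,fy=4,interpolation=cv2.INTER_CUBIC))
E
```

```text
(no output)
```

View pics/c1.png

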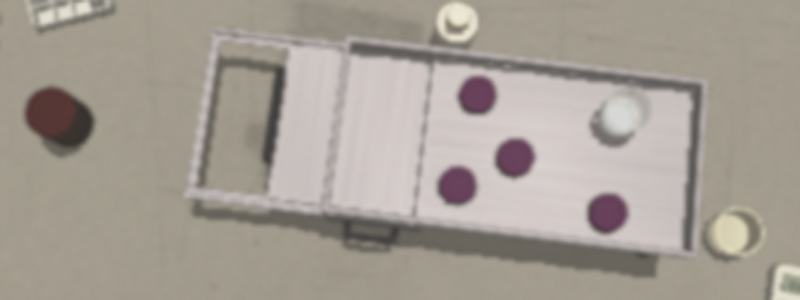

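View pics/c2.png

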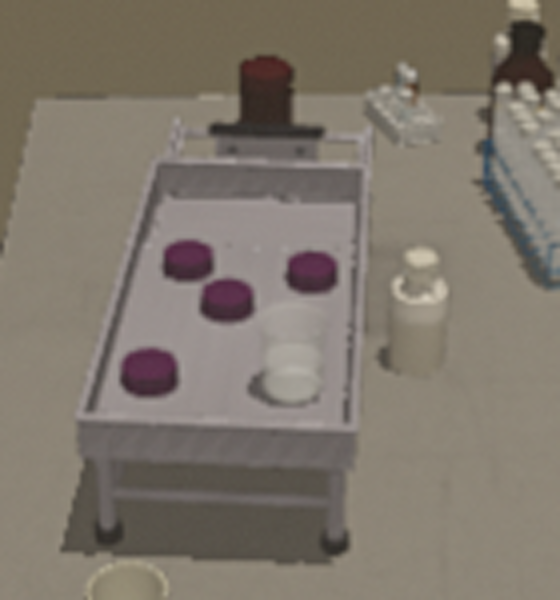

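The close views show the pan: back rim at crop x≈700 and end rim at ≈335. The dark handle bar is at ≈275, inside a rail frame that ends at ≈200. Next I'll triangulate the rim corners, rails, caps and bar.

```bash
cat >geo.py <<'E'
import numpy as np,cv2,pickle
def und(s,p):
    K=np.array([[s["fx"],0,s["cx"]],[0,s["fy"],s["cy"]],[0,0,1.]])
    return cv2.undistortPoints(np.array(p,float).reshape(-1,1,2),K,np.array(s["dist_coeffs"],float))[:,0]
def plane(s,p,z):
    u=und(s,p); R=np.array(s["R"]);c=-R.T@np.array(s["t"])
    d=np.c_[u,np.ones(len(u))]@R
    return c+d*((z-c[2])/d[:,2])[:,None]
def tri(s1,p1,s2,p2):
    P=[np.c_[np.array(s["R"]),np.array(s["t"])] for s in(s1,s2)]
    X=cv2.triangulatePoints(P[0],P[1],und(s1,p1).T,und(s2,p2).T); return (X[:3]/X[3]).T
def purple(s,amin=25):
    h=cv2.cvtColor(s["frame"],cv2.COLOR_RGB2HSV)
    m=cv2.inRange(h,(135,70,40),(172,255,200)); n,_,st,ce=cv2.connectedComponentsWithStats(m)
    return [(ce[i].round(1).tolist(),int(st[i,4])) for i in range(1,n) if st[i,4]>=amin]
E
python3 - <<'E'
from geo import *
np.set_printoptions(precision=4,suppress=True)
T,S=[pickle.load(open(f"pics/{n}0.pkl","rb")) for n in("top","side")]
c1=lambda p:(np.array(p)+.5)/2.5-.5+[165,165]; c2=lambda p:(np.array(p)+.5)/4-.5+[240,150]
# rim corners: rear near, rear far, end near, end far ; rail frame end near, far
t=c1([(694,252),(704,82),(328,210),(348,42),(190,195),(216,34)])
s=c2([(80,425),(357,424),(158,165),(368,167),(177,122),(366,132)])
print("tri\n",tri(T,t,S,s))
print("top plane .121\n",plane(T,t[:4],.121)); print("side plane .121\n",plane(S,s[:4],.121))
print("bar ends top@.124",plane(T,c1([(280,68),(268,162)]),.124)); print("bar side@.118\n",plane(S,c2([(210,130),(324,131)]),.118))
a,b=purple(T),purple(S);print(a,b)
print("caps top@.104\n",plane(T,[p for p,_ in a],.104)); print("side@.099\n",plane(S,[p for p,_ in b],.099))
print("bk base",plane(S,c2([(290,388)]),.09),"jar top",plane(T,c1([(52,112)]),.074))
E
```

```text
tri
 [[ 0.3973 -0.2424  0.1156]
 [ 0.5718 -0.258   0.1226]
 [ 0.4354  0.1232  0.116 ]
 [ 0.6096  0.1074  0.1192]
 [ 0.4497  0.2679  0.087 ]
 [ 0.6234  0.2507  0.0827]]
top plane .121
 [[ 0.3976 -0.2408  0.121 ]
 [ 0.5703 -0.2584  0.121 ]
 [ 0.4327  0.1227  0.121 ]
 [ 0.6061  0.1072  0.121 ]]
side plane .121
 [[ 0.3975 -0.2499  0.121 ]
 [ 0.5739 -0.2552  0.121 ]
 [ 0.4379  0.114   0.121 ]
 [ 0.6122  0.1054  0.121 ]]
bar ends top@.124 [[0.5766 0.1759 0.124 ]
 [0.4795 0.1842 0.124 ]]
bar side@.118
 [[0.4812 0.1859 0.118 ]
 [0.5804 0.1813 0.118 ]]
[([355.5, 202.5], 125), ([370.6, 227.7], 134), ([347.4, 238.9], 133), ([407.7, 249.7], 142)] [([286.5, 214.5], 94), ([317.4, 217.3], 98), ([296.3, 224.4], 104), ([276.9, 242.6], 125)]
caps top@.104
 [[ 0.5567 -0.0274  0.104 ]
 [ 0.4914 -0.0661  0.104 ]
 [ 0.4615 -0.0067  0.104 ]
 [ 0.4367 -0.1597  0.104 ]]
side@.099
 [[ 0.4631 -0.0049  0.099 ]
 [ 0.5578 -0.025   0.099 ]
 [ 0.4927 -0.0644  0.099 ]
 [ 0.438  -0.1587  0.099 ]]
bk base [[ 0.5352 -0.1685  0.09  ]] jar top [[0.536  0.4219 0.074 ]]
```

```bash
cat >mv.py <<'E'
import numpy as np
from station import r, cam, workorder, monitor
O=np.array([.5067,-.036]); a=np.radians(-5.6)
ex=np.array([np.cos(a),np.sin(a)]); ey=np.array([-np.sin(a),np.cos(a)])
ORI=[180,0,84.4]
def P(x,y,z): return [*(O+x*ex+y*ey),z+.182]   # station x,y, fingertip height
def go(x,y,z,v=.2): r.servo_line(P(x,y,z),ORI,speed=v)
def fy(): return float(np.array(monitor.sense()["contact_force"])[:2]@ey)
def press(x,y0,y1,z,lim,step):
    y=y0
    while (y1-y)*np.sign(step)>0:
        y+=step; go(x,y,z,.04); f=fy()
        if abs(f)>lim: break
    print("press end",round(y,4),round(f,2),"clock",monitor.sense()["clock"])
def st(): 
    d=np.array(monitor.sense()["tcp_pos"]); return np.round([(d[:2]-O)@ex,(d[:2]-O)@ey,d[2]-.182],4)
E
python3 - <<'E'
from mv import *
for y in(.186,.28,.33): print(r.inverse_kinematics(P(0,y,.1),ORI))
r.grab(10)
r.reach(P(0,.186,.16),ORI); print(st(),monitor.sense()["clock"],monitor.sense()["opening"],fy())
go(0,.186,.102); print(st(),monitor.sense()["contact_force"])
go(0,.27,.102,.08); print(st(),fy())
press(0,.27,.29,.102,12,.003)
import pickle,cv2
s=cam.snapshot("top");cv2.imwrite("pics/t1.png",cv2.resize(s["frame"][165:285,165:485,::-1],None,fx=2.5,fy=2.5,interpolation=cv2.INTER_CUBIC));pickle.dump(s,open("pics/t1.pkl","wb"))
s=cam.snapshot("side");pickle.dump(s,open("pics/s1.pkl","wb"))
E
```

```text
[ 1.22874187e+01 -2.55301547e+00  9.08323306e+01 -2.54444375e-14
  9.17206849e+01  1.78874187e+01]
[ 2.11144104e+01  3.74964237e+00  8.44859973e+01 -2.54444375e-14
  9.17643603e+01  2.67144104e+01]
[ 2.53067590e+01  7.80462421e+00  8.01601719e+01 -2.54444375e-14
  9.20352039e+01  3.09067590e+01]
[-0.0003  0.1868  0.1602] 3.2667 0.0003799614138059083 -0.7941875803850561
[-0.0003  0.1865  0.1019] [ 0.13830281 -0.28241116 -0.54332262]
[-2.000e-04  2.701e-01  1.015e-01] -0.12516834706079003
press end 0.288 -14.82 clock 6.4083
```

View pics/t1.png

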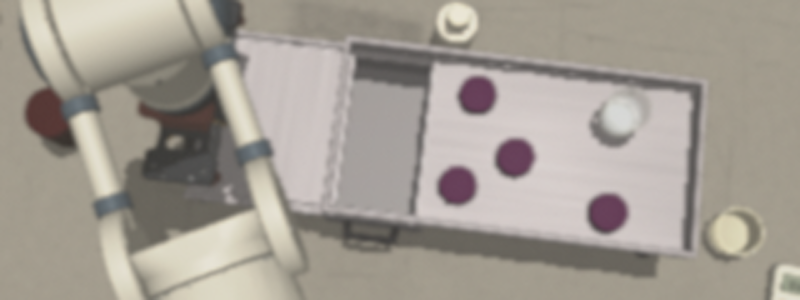

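The gate is open: the grey bin shows through at crop (345-430, 70-210), and the press ended at a hard stop. Now I'll sweep, starting with the two front caps.

```bash
cat >>mv.py <<'E'
def sweep(x,y,end=.072):
    go(x,y,.16,.3); go(x,y,.096,.2); go(x,end,.096,.11); print("swept",st(),fy()); go(x,end,.135,.2)
E
python3 - <<'E'
from mv import *
import geo,numpy as np
T=geo.pickle.load(open("pics/t1.pkl","rb"))
p=(np.array([(430,62),(415,214)])+.5)/2.5-.5+165
for q in geo.plane(T,p,.09)[:,:2]: print("edge y60:",(q-O)@ex,(q-O)@ey)
go(0,.278,.102,.1); go(0,.278,.165,.3)
sweep(-.050,-.017); sweep(.049,-.031)
for n in("top","side"):
    s=cam.snapshot(n); 
    for (c,ar) in geo.purple(s,8):
        q=geo.plane(s,[c],.104 if n=="top" else .099)[0,:2]; print(n,c,ar,((q-O)@ex).round(3),((q-O)@ey).round(3))
print(monitor.sense()["clock"])
E
```

```text
edge y60: 0.08121730192268412 0.0654856081122759
edge y60: -0.08018868566859205 0.06360778374007077
swept [-0.05    0.0717  0.0961] -1.2084113574305193
swept [0.0491 0.0716 0.096 ] 0.1159991979028931
top [407.8, 249.7] 140 -0.058 -0.13
side [296.4, 224.5] 105 -0.011 -0.03
side [276.8, 242.6] 127 -0.057 -0.129
12.6583
```

```bash
python3 - <<'E'
from mv import *
import geo,cv2
sweep(-.0115,-.074,.075); go(-.0115,.02,.16,.3); sweep(-.0575,-.174,.075)
go(0,.20,.165,.3); go(0,.33,.165,.3)
for n in("top","side"):
    s=cam.snapshot(n); geo.pickle.dump(s,open(f"pics/{n}2.pkl","wb"))
    if n=="top": cv2.imwrite("pics/t2.png",cv2.resize(s["frame"][165:285,165:485,::-1],None,fx=2.5,fy=2.5,interpolation=cv2.INTER_CUBIC))
    for (c,ar) in geo.purple(s,8): print(n,c,ar)
print(monitor.sense()["clock"])
E
```

```text
swept [-0.0114  0.0745  0.096 ] -0.13327483210955
swept [-0.0575  0.0747  0.096 ] 0.08018389852645665
top [308.6, 199.5] 37
top [325.7, 199.7] 47
top [321.1, 225.9] 47
top [327.4, 244.3] 35
side [320.5, 210.8] 8
21.35
```

View pics/t2.png

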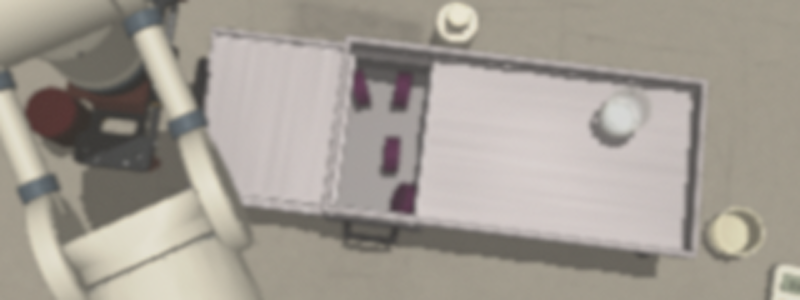

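All four caps are in the bin, standing on edge at crop (360,90), (402,90), (391,156) and (404,198). The pan is empty except for the beaker. I'll check one cap's height by triangulation, then shut the gate while watching the force.

```bash
python3 - <<'E'
from mv import *
import geo,cv2
T,S=[geo.pickle.load(open(f"pics/{n}2.pkl","rb")) for n in("top","side")]
print(geo.tri(T,[(325.7,199.7),(308.6,199.5)],S,[(320.5,210.8)]*2))
go(0,.33,.102,.2); go(0,.27,.102,.08); print(st(),fy()); go(0,.238,.102,.06); print(st(),fy())
press(0,.238,.212,.102,12,-.003)
go(0,.24,.102,.1); go(0,.25,.165,.3); r.reach([.2,.55,.40],[180,0,157])
for n in("top","side"):
    s=cam.snapshot(n); geo.pickle.dump(s,open(f"pics/{n}3.pkl","wb"))
    if n=="top": cv2.imwrite("pics/t3.png",cv2.resize(s["frame"][165:285,165:485,::-1],None,fx=2.5,fy=2.5,interpolation=cv2.INTER_CUBIC))
    for (c,ar) in geo.purple(s,8): print(n,c,ar)
print(monitor.sense()["clock"])
E
```

```text
[[0.57039164 0.04993837 0.07846811]
 [0.57476577 0.09628456 0.05221896]]
[-0.      0.2696  0.1013] 1.19840195374015
[2.000e-04 2.375e-01 1.024e-01] 0.6674222748634722
press end 0.229 15.83 clock 24.15
26.6083
```

View pics/t3.png

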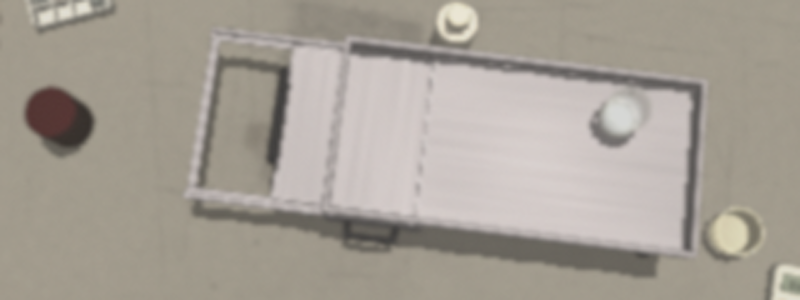

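The gate is shut with its bar back at crop (278,115). The gap between the two stops matches 85 mm of travel, and the beaker and the surrounding items haven't moved.

```bash
python3 -c "
from station import r, cam, workorder, monitor
print(workorder.hand_in())"
```

```text
the job is handed in; nothing more can be done
None
```

I opened the gate to its stop, swept all four caps into the bin, and pushed the gate fully shut; the beaker and surrounding items stayed put, and I handed the job in at about 27 s of the 67 s allowed.

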